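# Find the loose terminal bolt and hold its cover open

### The arm

A 7-joint arm with a two-finger parallel gripper is mounted at the origin on the work surface. World frame = base frame: x ahead of the robot, y to its left, z up, the work surface at z = 0. Lengths are in mm, angles in rad, forces in N, time in s.
With the tool pointing down it reaches from about 350 to 900 mm from the base axis. Payload 7.2 kg.
Tool frame: the origin (TCP) lies midway between the tips of the shut fingers; the grasp point (between the pads) lies r.pinch_z behind it (r.pinch_z is the distance from the TCP to the grasp point, in mm); z points along the fingers, y is the line along which they close (so a half turn about z gives the same grasp; the last joint's range is limited). The gripper opens to 85 mm and grips with 20 to 120 N. Pads are 22 mm wide; open, the fingers measure 114 mm over their backs; the gripper's body (76 mm by 85 mm) begins 54 mm behind the grasp point. The pads swing forward as they close: fully open they stand 13 mm farther back than shut.
Start: joints at [1.158, 0.411, -0.013, 1.596, 0.006, 1.134, -0.082], TCP at [211.244, -588.222, 231.297] pointing down, gripper open.
Joint ranges: [-2.95, 2.95], [-0.29, 1.99], [-1.47, 1.44], [0.14, 2.54], [-1.03, 4.17], [0.13, 1.85], [-2.86, 2.86]. Speed limits (rad/s): [2.39, 2.39, 3.01, 3.01, 3.14, 3.14, 3.14].

### API

Orientations are given as a unit quaternion [x, y, z, w].
In Python, from bench import r gives the robot as it stands.
- The arm moves only by the shell command python3 -m handwheel 'ROWS' [OPENING] [FORCE]. ROWS is a JSON object whose one key "targets" holds a list of rows, each a list of 2 entries, a list of its own where there are three numbers: the shift along the tool's x, y, z in m, then the turn about the tool's z in degrees. In form: {"targets": [[[x, y, z], spin], ...]}. A call has 1 to 20 rows; each row shifts and turns the commanded pose from where the row before left it, along the tool's axes as they then stand; what a row does not reach is not made up. A row lasts 1/12 s, in which the tool goes at most 41.7 mm and 7.16 degrees, less where a joint would pass 70% of its speed; a pose out of reach is approached as far as the arm can. A call is refused whole if a number of a shift passes 0.0417 or a number of a turn 7.16, either way. A call with a gripper value outside its range is refused whole. OPENING is the finger opening in m, from 0 to 0.0854, set as the call begins (- or left out, the last holds). The fingers move at their own pace and stop on an object; FORCE is the grip in N (left out, the last holds). Time passes only in rows, so rows that do not move let the fingers close. It gives the time, the measured TCP pose, the force, the opening and the grip force at its end, in the units of the state.
- r.state(): the state, without advancing time (a new reading comes with each control period).
- r.get_image(name): name is "scene" or "top"; returns a dict with "frame" (480x640x3 uint8, red, green, blue), "range_z" (480x640 float32, mm along the optical axis (not along the pixel's ray), 0 where there is no reading), "fx", "fy", "cx", "cy" (pixels), "extrinsics" (4x4, takes a point from camera to world coordinates). Camera axes: x right, y up, looking along -z (the intrinsics and any distortion apply to the point x, -y, -z); pixel columns grow to the right and rows downward; lengths in mm; the calibration is good to about 2 mm. A picture is of the moment at which its call begins.
- r.close_job(): hands the job in; it is judged then, once.
The state is a dict: "clock": time; "joint_positions": joint angles; "dq": joint speeds; "joint_efforts": joint torques, N m; "tcp_pos": TCP position; "ee_rot": TCP orientation; "contact_force": force on the tool from outside, world axes, zero at the start; "torque": the same for the moment, N m; "width": finger opening in mm; "grasp_force": force on a finger pad.
Only numpy, scipy, OpenCV 4.12 (cv2) and the standard library are available. Lean on these libraries where they do the work, as an engineer would, in place of code of your own. Each camera call takes 0.05 s, during which the arm holds its last target. There are 200 camera calls.

### The job

Make the terminal block safe by pushing the red discharge plug from its stand fully home into the red-ringed jack, and leave it there. Then tap the block's three bolts gently from above, one by one, until you find the loose one, which drops about 6 mm and stays down, and lift the orange cover behind that bolt to 45 degrees or more, keeping the other two covers shut and the bystander things on the bench where they are. Finish while still holding that cover open with the gripper, standing still.

Things in the scene. Friction and masses are not known exactly. Their poses are not given: they have to be found in the camera images.
- block: Grey fixed terminal block, top 40 mm above the bench; origin under its middle, -x side towards the robot. In its frame (mm): x -60 to 62, y -140 to 140; front row at x -32: bolts a, b, c at y 85, 15, -55, jack at y -112. Behind each bolt an orange hinged cover (shut: x -2 to 56, 60 wide, top 46 above the bench); behind the jack a flat top with a yellow patch. All parts share its yaw.
- jack (a point): Centre of the jack's mouth: a round hole of 11 mm diameter, with a 2 mm chamfer, marked with a red ring, in the block's top face 40 mm above the bench; the hole runs straight down 40 mm. z up.
- plug: Loose discharge plug, 35 to 70 g, 63 mm tall, upright. Origin: bottom end of its pin, z up. Brass pin 8 mm wide, 25 long; black flange 24 wide (25 to 29 mm up); red round grip 18 wide (29 to 63 mm up). Starts in its stand, flange on the stand's top. Home in the jack: flange on the block's top, pin end 25 mm below the mouth; loose fit, no latch, no force needed.
- plug_grip (a point): Point on the plug's axis in the middle of its red grip, 46 mm above the pin's end; good to pinch from above.
- stand: Aluminium stand of the plug, fixed, 70 x 70 x 35 mm; origin under its centre, z up. A hole of 12 mm in the middle of its top holds the plug's pin.
- bolt_a_top (a point): Centre of the top of bolt a's round steel head (18 mm diameter, 8 mm thick), 56 mm above the bench as it stands at the start; it goes down with the bolt. All three bolts look the same and any one of them may be the loose one.
- bolt_a (a joint): How far bolt a has gone down (m): 0 at the start, 0.006 at the end of its travel. The loose bolt slides down under about 2 N, comes to a firm stop after 6 mm and stays down; a tight bolt meets something solid within about 0.5 mm. The reading is noisy by about 1 mm.
- cover_a_tab (a point): Pinch point in the middle of the upright orange tab at the front end of cover a (behind bolt a); 70 mm above the bench when shut, moves with the cover. Tab: 12 mm thick along block y, 24 mm along block x, 36 mm tall (12 above this point, cover plate 24 below). Pinched across its 12 mm it can turn between the pads, so the tool may stay upright.
- cover_a_hinge (a point): Middle of the hinge line of cover a, at its rear end, 41 mm above the bench; the line runs along the block's y. The shut cover's tab point lies 45 mm towards block -x and 29 mm above it.
- cover_a (a joint): Angle of cover a (rad): 0 shut (lying flat), grows as its front end lifts and swings back towards block +x, stop at 1.4. The cover weighs 100 g, has no latch and falls shut if let go.
- bolt_b_top (a point): Centre of the top of bolt b's round steel head (18 mm diameter, 8 mm thick), 56 mm above the bench as it stands at the start; it goes down with the bolt. All three bolts look the same and any one of them may be the loose one.
- bolt_b (a joint): How far bolt b has gone down (m): 0 at the start, 0.006 at the end of its travel. The loose bolt slides down under about 2 N, comes to a firm stop after 6 mm and stays down; a tight bolt meets something solid within about 0.5 mm. The reading is noisy by about 1 mm.
- cover_b_tab (a point): Pinch point in the middle of the upright orange tab at the front end of cover b (behind bolt b); 70 mm above the bench when shut, moves with the cover. Tab: 12 mm thick along block y, 24 mm along block x, 36 mm tall (12 above this point, cover plate 24 below). Pinched across its 12 mm it can turn between the pads, so the tool may stay upright.
- cover_b_hinge (a point): Middle of the hinge line of cover b, at its rear end, 41 mm above the bench; the line runs along the block's y. The shut cover's tab point lies 45 mm towards block -x and 29 mm above it.
- cover_b (a joint): Angle of cover b (rad): 0 shut (lying flat), grows as its front end lifts and swings back towards block +x, stop at 1.4. The cover weighs 100 g, has no latch and falls shut if let go.
- bolt_c_top (a point): Centre of the top of bolt c's round steel head (18 mm diameter, 8 mm thick), 56 mm above the bench as it stands at the start; it goes down with the bolt. All three bolts look the same and any one of them may be the loose one.
- bolt_c (a joint): How far bolt c has gone down (m): 0 at the start, 0.006 at the end of its travel. The loose bolt slides down under about 2 N, comes to a firm stop after 6 mm and stays down; a tight bolt meets something solid within about 0.5 mm. The reading is noisy by about 1 mm.
- cover_c_tab (a point): Pinch point in the middle of the upright orange tab at the front end of cover c (behind bolt c); 70 mm above the bench when shut, moves with the cover. Tab: 12 mm thick along block y, 24 mm along block x, 36 mm tall (12 above this point, cover plate 24 below). Pinched across its 12 mm it can turn between the pads, so the tool may stay upright.
- cover_c_hinge (a point): Middle of the hinge line of cover c, at its rear end, 41 mm above the bench; the line runs along the block's y. The shut cover's tab point lies 45 mm towards block -x and 29 mm above it.
- cover_c (a joint): Angle of cover c (rad): 0 shut (lying flat), grows as its front end lifts and swings back towards block +x, stop at 1.4. The cover weighs 100 g, has no latch and falls shut if let go.
- meter: Green hand-held meter lying on the bench, 175 x 85 x 36 mm, origin under its centre: a bystander, leave alone.
- tape: Roll of copper tape lying flat, 90 mm diameter, 20 mm tall, origin under its centre: a bystander, leave alone.
- flux: White jar with a black cap, 48 mm diameter, about 45 mm tall, origin under its centre: a bystander, leave alone.
- driver: Screwdriver with a blue handle lying on the bench, about 0.2 m long along its x, tip to +x: a bystander, leave alone.
Things that resemble listed ones, but are neither listed nor needed, are in the scene too. What is meant by the plug is not turquoise, and is the smaller of those in its own colour.

How it is judged (in metres and radians):
On the way, in this order (a step that is already met when the one before it is completed fails the run):
1. the discharge plug is fully home in the jack (z of plug in the frame of jack between -0.03 and -0.02 m and horizontal distance between plug and jack below 0.005 m and angle between plug's own z axis and vertical below 0.12 rad), for 0.2 s.
2. the loose bolt has been found: tapped down, with the plug home (all of step 1 and value of joint any of bolt_a, bolt_b, bolt_c above 0.004 m), for 0.1 s.
At the end, for the whole second after the job is handed in: Plug home in the jack (pin end 20 mm or more below the mouth, within 5 mm of its axis, tilt under 0.12 rad) and let go; loose bolt down over 4 mm; the cover behind it open over 0.75 rad (43 degrees), still, held by the fingers (over 0.3 N); other covers shut (under 0.1 rad) (all of step 1 and contact force between the fingers and plug below 0.1 N and ((value of joint bolt_a above 0.004 m and value of joint cover_a above 0.75 rad and velocity of joint cover_a between -0.1 and 0.1 rad/s and contact force between the fingers and cover_a above 0.3 N and value of joint each of cover_b, cover_c below 0.1 rad) or (value of joint bolt_b above 0.004 m and value of joint cover_b above 0.75 rad and velocity of joint cover_b between -0.1 and 0.1 rad/s and contact force between the fingers and cover_b above 0.3 N and value of joint each of cover_a, cover_c below 0.1 rad) or (value of joint bolt_c above 0.004 m and value of joint cover_c above 0.75 rad and velocity of joint cover_c between -0.1 and 0.1 rad/s and contact force between the fingers and cover_c above 0.3 N and value of joint each of cover_a, cover_b below 0.1 rad))); the arm keeps its last pose, push and grip.
It fails at once if a cover lifted although its bolt has not been found loose ((value of joint cover_a above 0.25 rad and value of joint bolt_a below 0.003 m) or (value of joint cover_b above 0.25 rad and value of joint bolt_b below 0.003 m) or (value of joint cover_c above 0.25 rad and value of joint bolt_c below 0.003 m)).
It fails at once if a bolt struck hard (over 60 N) (contact force between the arm and bolt_a above 60 N or contact force between the arm and bolt_b above 60 N or contact force between the arm and bolt_c above 60 N).
It fails at once if a bystander was pushed away (over 30 mm) (distance of any of meter, tape, flux, driver from where it was at the start of the episode above 0.03 m).
It also fails if it takes over 54 s, if anything falls off the work surface, if the arm or the gripper's body presses on something with over 40 N, if the wrist force passes 120 N, or if a joint passes its speed limit or range.

## Working session

There is one attempt and no reset: what is moved stays moved. The work goes in short steps, Python scripts to look and compute and a shell command to move; the robot and the scene stay as the last step left them, time stands still between calls to the robot, and variables do not carry over. Pictures are saved under pics/ and viewed, at most 12 in all, crops included, and the job is handed in when it is done.

```bash
mkdir -p pics; ls
python3 - <<'E'
from bench import r
import cv2,numpy as np
print(r.state(), r.pinch_z)
for n in("scene","top"):
    d=r.get_image(n); cv2.imwrite(f"pics/{n}0.png",d["frame"][:,:,::-1]); np.savez(f"{n}0.npz",**d)
    print(n,d["fx"],d["fy"],d["cx"],d["cy"],np.round(d["extrinsics"],3).tolist(),[k for k in d])
E
```

```text
pics
{'clock': 0.0, 'joint_positions': array([ 1.15777947,  0.41194511, -0.01272195,  1.59709331,  0.0055936 ,
        1.13427967, -0.08218843]), 'dq': array([ 0.0001617 , -0.00040569,  0.00073927, -0.00057709, -0.00182115,
       -0.00155761,  0.00061179]), 'joint_efforts': array([-1.22743968e-03, -6.00620341e+01,  6.81100599e-01, -2.99408859e+01,
        1.36933973e-02,  1.05822785e-02, -2.95852908e-05]), 'tcp_pos': array([ 211.05661423, -587.73491297,  230.40468108]), 'ee_rot': array([ 9.85170417e-01,  1.71576616e-01, -1.98963659e-04, -8.21193741e-04]), 'contact_force': array([-0.09794338,  0.01786898,  0.33721354]), 'torque': array([ 0.01754923, -0.01992662,  0.00212853]), 'grasp_force': 0.0, 'width': 85.26218804791169} 18.700000000000003
scene 448.5944669667879 448.5944669667879 324.30084309498585 244.81156439827862 [[0.83, -0.32, 0.458, 1073.274], [0.558, 0.51, -0.655, -727.922], [-0.023, 0.799, 0.601, 716.486], [0.0, 0.0, 0.0, 1.0]] ['frame', 'range_z', 'fx', 'fy', 'cx', 'cy', 'extrinsics']
top 593.1422858175765 593.1422858175765 315.608128461767 235.8478058831601 [[0.073, 0.973, -0.218, 341.028], [-0.997, 0.072, -0.012, -35.547], [0.005, 0.219, 0.976, 1195.562], [0.0, 0.0, 0.0, 1.0]] ['frame', 'range_z', 'fx', 'fy', 'cx', 'cy', 'extrinsics']
```

View pics/scene0.png

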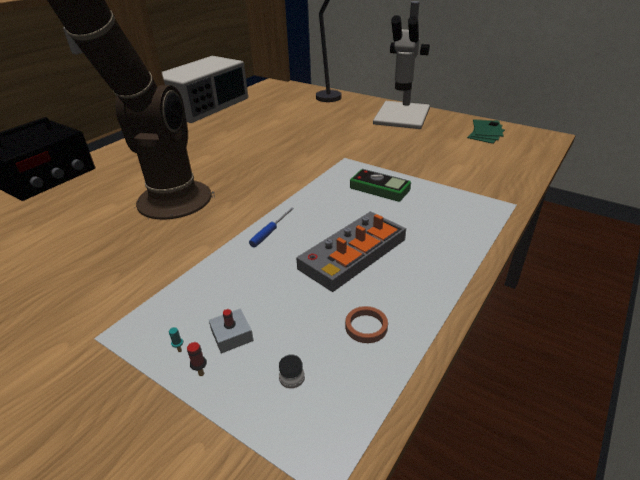

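View pics/top0.png

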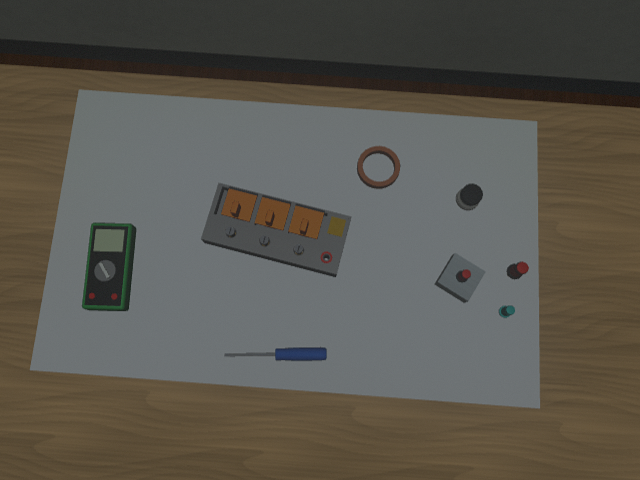

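The top view shows the block with tabs at about (235,209), (269,217) and (304,227), bolts at (231,231), (264,240) and (298,250), and the jack's red ring at (326,258). There are three plug-like things: red in the stand at (465,274) top / (228,318) scene, a larger red one at (520,268) / (195,355), and a turquoise one at (507,311) / (175,337). The one in the stand is red, the smaller of the two reds and sits in the aluminium stand, so it fits. I'll measure and confirm it in a crop.

```bash
cat > h.py <<'E'
import cv2,numpy as np
def ray(d,u,v):
    E=np.array(d["extrinsics"]); q=np.array([(u-d["cx"])/d["fx"],-(v-d["cy"])/d["fy"],-1.])
    return E[:3,3],E[:3,:3]@q
def plane(d,u,v,z):
    o,q=ray(d,u,v); return o+q*(z-o[2])/q[2]
def tri(d1,p1,d2,p2):
    o1,q1=ray(d1,*p1);o2,q2=ray(d2,*p2)
    s=np.linalg.lstsq(np.c_[q1,-q2],o2-o1,rcond=None)[0]
    a,b=o1+q1*s[0],o2+q2*s[1]; return (a+b)/2,np.linalg.norm(a-b)
def cloud(d):
    h,w=d["range_z"].shape; v,u=np.mgrid[:h,:w]; E=np.array(d["extrinsics"]);R=d["range_z"]
    P=np.stack([(u-d["cx"])/d["fx"]*R,-(v-d["cy"])/d["fy"]*R,-R],-1)@E[:3,:3].T+E[:3,3]; P[R<=0]=np.nan; return P
def blobs(m,amin=8):
    n,_,s,c=cv2.connectedComponentsWithStats(m.astype(np.uint8),connectivity=8)
    return [(np.round(c[i],1).tolist(),s[i].tolist()) for i in range(1,n) if s[i,4]>=amin]
def masks(d):
    H=cv2.cvtColor(d["frame"],cv2.COLOR_RGB2HSV).astype(int);h,s,v=H[...,0],H[...,1],H[...,2]
    return dict(red=((h<5)|(h>172))&(s>140)&(v>60),orange=(h>=6)&(h<14)&(s>190)&(v>90),yellow=(h>18)&(h<30)&(s>180))
E
python3 - <<'E'
from h import *
D={n:dict(np.load(n+"0.npz")) for n in("top","scene")}
for n,d in D.items():
    for k,m in masks(d).items(): print(n,k,[(b[0],b[1]) for b in blobs(m)])
    P=cloud(d); 
    m=(P[...,2]>64)&(P[...,2]<95)&(P[...,0]>300)
    for c,s in blobs(m,5):
        x,y,w,h,a=s; q=P[y:y+h,x:x+w][m[y:y+h,x:x+w]]; print(n,"high",c,a,np.round(np.median(q,0)),np.round(q.max(0)))
a=D["top"]["frame"][170:300,190:360]; b=D["top"]["frame"][235:335,420:550]; c=D["scene"]["frame"][290:390,150:280]
e=D["scene"]["frame"][200:300,290:420]
f=lambda i:cv2.resize(i,(390,290),interpolation=cv2.INTER_CUBIC)
cv2.imwrite("pics/crop0.png",np.vstack([np.hstack([f(a),f(b)]),np.hstack([f(e),f(c)])])[:,:,::-1])
E
```

```text
top red [([326.1, 256.9], [321, 252, 11, 11, 31]), ([522.3, 267.3], [517, 262, 11, 11, 89]), ([466.0, 273.5], [463, 270, 7, 8, 46]), ([91.3, 295.3], [89, 293, 6, 6, 28]), ([113.7, 296.0], [111, 294, 6, 5, 24])]
top orange []
top yellow []
top high [234.6, 207.6] 98 [636. 140.  78.] [649. 148.  84.]
top high [269.1, 216.2] 92 [624.  71.  79.] [636.  78.  85.]
top high [303.4, 225.3] 86 [609.   3.  79.] [623.   9.  86.]
top high [520.5, 267.5] 155 [ 558. -417.   80.] [ 571. -407.   85.]
top high [465.4, 273.4] 76 [ 541. -314.   71.] [ 549. -306.   76.]
scene red [([359.0, 177.0], [358, 176, 3, 3, 9]), ([312.0, 256.5], [308, 254, 9, 6, 22]), ([226.4, 312.2], [223, 310, 8, 6, 38]), ([192.8, 347.1], [187, 343, 13, 10, 92])]
scene orange [([378.0, 216.5], [375, 215, 7, 4, 16]), ([382.3, 230.7], [368, 223, 29, 16, 226]), ([360.2, 227.8], [357, 226, 8, 5, 20]), ([364.4, 242.7], [350, 234, 30, 17, 246]), ([341.0, 240.2], [338, 238, 7, 5, 20]), ([345.6, 255.4], [330, 246, 31, 19, 276])]
scene yellow [([330.5, 269.1], [323, 264, 16, 11, 104])]
scene high [562.8, 54.2] 1011 [ 725. 1981.   79.] [1066. 2008.   95.]
scene high [378.1, 218.5] 74 [640. 136.  76.] [652. 146.  84.]
scene high [360.5, 230.0] 82 [628.  67.  77.] [638.  78.  83.]
scene high [341.4, 242.3] 83 [615.  -2.  77.] [625.  11.  84.]
scene high [227.0, 312.8] 66 [ 545. -318.   72.] [ 550. -307.   75.]
scene high [171.6, 329.0] 5 [ 477. -404.   65.] [ 480. -402.   67.]
scene high [194.0, 349.5] 191 [ 565. -423.   81.] [ 573. -409.   85.]
```

View pics/crop0.png

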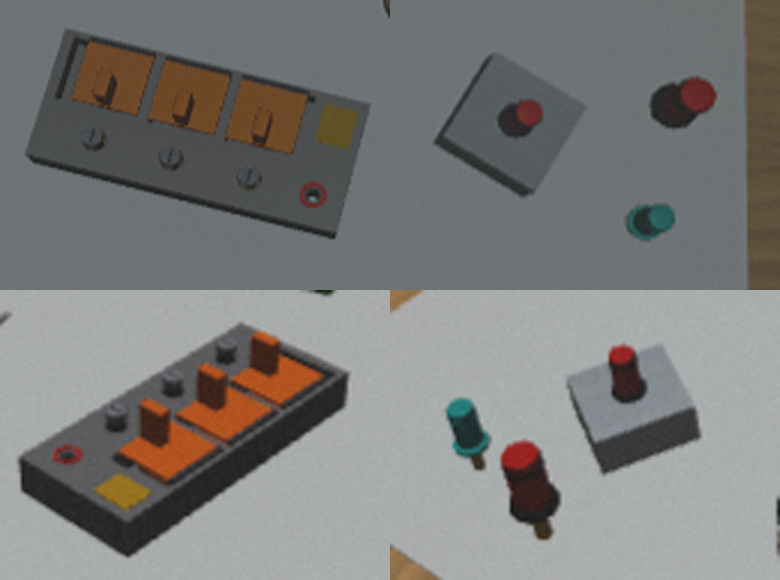

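The crop confirms it: the plug in the stand (crop upper right (525,115), lower right (622,372)) is red and narrower than the loose red one at (690,100)/(525,475). The jack ring is free. Bolt heads and tabs are clear in both views. Next I triangulate.

Run:
```python
from h import *
from bench import r
from scipy.spatial.transform import Rotation as Ro
D={n:dict(np.load(n+"0.npz")) for n in("top","scene")};T,S=D["top"],D["scene"]
pl,e=tri(T,(466.0,273.5),S,(226.4,312.2)); print("plug top",pl.round(1),e.round(1))
pj=[]
J,e=tri(T,(326,257),S,(312,256.5)); print("jack",J.round(1),e.round(1), plane(T,326,257,40).round(1),plane(S,312,256.5,40).round(1))
print("plug top plane",plane(T,466,273.5,73).round(1),plane(S,226.4,312.2,73).round(1))
bt=[(190+x*170/390,170+y*130/290) for x,y in((93,137),(170,156),(249,177))]
bs=[(290+x/3,200+(y-290)*100/290) for x,y in((226,347),(173,379),(116,409))]
B=[]
for a,b in zip(bt,bs): p,e=tri(T,a,S,b); B.append(p); print("bolt",p.round(1),e.round(1))
for n,d in D.items():
    P=cloud(d).reshape(-1,3); ok=(P[:,2]>34)&(P[:,2]<60)&(P[:,0]>480)&(P[:,0]<720)&(np.abs(P[:,1]-20)<180)
    k=cv2.minAreaRect(P[ok][:,:2].astype(np.float32)); print(n,"block rect",k)
    ok=(P[:,2]>30)&(P[:,2]<38)&(P[:,0]>480)&(P[:,0]<620)&(P[:,1]<-250)&(P[:,1]>-380)
    print("stand",cv2.minAreaRect(P[ok][:,:2].astype(np.float32)),np.median(P[ok][:,2]))
for a,b in(((234.6,207.6),(378.1,218.5)),((269.1,216.2),(360.5,230)),((303.4,225.3),(341.4,242.3))): print("tab",[x.round(1) if hasattr(x,'round') else x for x in tri(T,a,S,b)])
s=r.state();R=Ro.from_quat(s["ee_rot"]).as_matrix();print(R.round(3))
```

```text
plug top [ 540.4 -315.7   69.9] 0.3
jack [558.7 -45.4  38.9] 0.4 [558.3 -45.5  40. ] [559.6 -46.3  40. ]
plug top plane [ 539.9 -314.8   73. ] [ 542.8 -317.7   73. ]
bolt [595.2 147.9  49.2] 2.9
bolt [582.5  79.6  49.5] 2.1
bolt [568.4  10.7  53.8] 3.9
top block rect ((612.4624633789062, 59.095314025878906), (280.7528381347656, 123.75341033935547), 79.46166229248047)
stand ((540.9762573242188, -315.07586669921875), (70.16775512695312, 71.47562408447266), 61.328826904296875) 33.44028615577122
scene block rect ((612.5850830078125, 57.563392639160156), (283.9425048828125, 125.2971420288086), 79.70294189453125)
stand ((540.6571044921875, -314.91717529296875), (70.38829040527344, 74.98896789550781), 61.76812744140625) 34.78753998533546
tab [array([637.5, 140.5,  72.2]), np.float64(0.7)]
tab [array([625.2,  71.6,  72.5]), np.float64(1.0)]
tab [array([612. ,   3.4,  72.2]), np.float64(1.0)]
[[ 0.941  0.338 -0.001]
 [ 0.338 -0.941  0.001]
 [-0.    -0.001 -1.   ]]
```

```bash
python3 -m handwheel '{"targets": [[[0.0335,-0.0121,0],0],[[0.0335,-0.0121,0],0],[[0.0335,-0.0121,0],0],[[0.0335,-0.0121,0],0],[[0.0335,-0.0121,0],0],[[0.0335,-0.0121,0],0],[[0.0335,-0.0121,0],0],[[0.0335,-0.0121,0],0],[[0.0335,-0.0121,0],0],[[0.0335,-0.0121,0],0],[[0.0335,-0.0121,0],0],[[0.0335,-0.0121,0],0]]}' 0.05 30; python3 -m handwheel '{"targets": [[[0,0,0.01],-6.6],[[0,0,0.01],-6.6],[[0,0,0.01],-6.6],[[0,0,0.01],-6.6],[[0,0,0.01],-6.6],[[0,0,0.01],-6.6],[[0,0,0.01],-6.6],[[0,0,0.01],-6.6],[[0,0,0.01],-6.9],[[0,0,0],0]]}'
cat >> h.py <<'E'
def to(x,y,z):
    from bench import r; from scipy.spatial.transform import Rotation as Ro
    s=r.state();R=Ro.from_quat(s["ee_rot"]).as_matrix()
    print("t",round(s["clock"],2),"tcp",s["tcp_pos"].round(1),"yax",np.degrees(np.arctan2(R[1,1],R[0,1])).round(1),"tilt",np.degrees(np.arccos(-R[2,2])).round(2),"F",s["contact_force"].round(1),"w",round(s["width"],1),"g",round(s["grasp_force"],1),"tool shift",(R.T@(np.array([x,y,z])-s["tcp_pos"])).round(1))
E
python3 -c "from h import *;to(540.6,-315.3,44)"
```

```text
clock: 1.1
tcp_pos: [541.4, -314.3, 230.9]
ee_rot: [0.985, 0.172, -0.0, -0.0]
contact_force: [0.6, -1.1, -0.2]
width: 50.0
grasp_force: 0.0
clock: 1.93
tcp_pos: [539.0, -315.2, 138.7]
ee_rot: [0.767, 0.641, -0.001, -0.002]
contact_force: [-0.7, 0.1, -0.5]
width: 49.9
grasp_force: 0.0
t 1.93 tcp [ 539.  -315.2  138.7] yax -10.2 tilt 0.24 F [-0.7  0.1 -0.5] w 49.9 g 0.0 tool shift [ 0.1  2.  94.7]
```

```bash
python3 -m handwheel '{"targets": [[[0,0.001,0.02],0],[[0,0,0.02],0],[[0,0,0.02],0],[[0,0,0.015],0],[[0,0,0.01],0],[[0,0,0.009],0],[[0,0,0],0],[[0,0,0],0]]}' ; python3 -c "from h import *;to(540.6,-315.3,44)";  python3 -m handwheel '{"targets": [[[0,0,0],0],[[0,0,0],0],[[0,0,0],0],[[0,0,0],0],[[0,0,0],0],[[0,0,0],0]]}' 0.0 30;  python3 -c "from h import *;to(540.6,-315.3,44)"
```

```text
clock: 2.6
tcp_pos: [541.6, -315.8, 47.5]
ee_rot: [0.769, 0.639, -0.0, -0.0]
contact_force: [-0.2, 0.0, 0.8]
width: 50.0
grasp_force: 0.0
t 2.6 tcp [ 541.6 -315.8   47.5] yax -10.6 tilt 0.01 F [-0.2  0.   0.8] w 50.0 g 0.0 tool shift [ 0.3 -1.1  3.5]
clock: 3.1
tcp_pos: [542.1, -316.2, 48.4]
ee_rot: [0.769, 0.639, 0.0, 0.001]
contact_force: [-0.5, 0.1, 6.7]
width: 16.6
grasp_force: 29.5
t 3.1 tcp [ 542.1 -316.2   48.4] yax -10.6 tilt 0.09 F [-0.5  0.1  6.7] w 16.6 g 29.5 tool shift [ 0.6 -1.6  4.4]
```

```bash
python3 -m handwheel '{"targets": [[[0,0,-0.005],0],[[0,0,-0.01],0],[[0,0,-0.015],0],[[0,0,-0.02],0],[[0,0,-0.015],0],[[0,0,-0.005],0],[[0,0,0],0],[[0,0,0],0]]}'
python3 - <<'E'
from h import *
from bench import r
to(559,-45.7,120)
I=[]
for n in("top","scene"):
    d=r.get_image(n); np.savez(n+"1.npz",**d); 
    f=d["frame"]; I.append(f[200:330,380:560] if n=="top" else f[250:380,140:320])
cv2.imwrite("pics/c1.png",cv2.resize(np.hstack(I),(800,290),interpolation=cv2.INTER_CUBIC)[:,:,::-1])
E
```

```text
clock: 3.77
tcp_pos: [541.3, -315.9, 117.2]
ee_rot: [0.769, 0.639, -0.0, 0.0]
contact_force: [0.2, 0.7, -0.9]
width: 16.3
grasp_force: 29.3
t 3.77 tcp [ 541.3 -315.9  117.2] yax -10.5 tilt 0.01 F [ 0.2  0.7 -0.9] w 16.3 g 29.3 tool shift [268.9 -32.   -2.8]
```

View pics/c1.png

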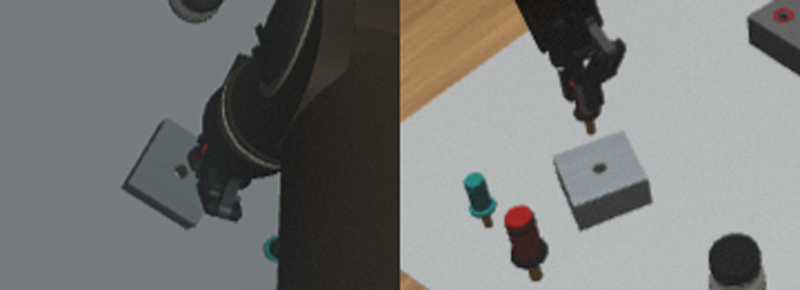

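The plug hangs upright below the fingers (pin at crop (590,125)), clear of the stand hole at (600,168). I'll carry it over the jack.

```bash
python3 -m handwheel '{"targets": [[[0.015,-0.0018,0],0],[[0.0299,-0.0035,0],0],[[0.0299,-0.0035,0],0],[[0.0299,-0.0035,0],0],[[0.0299,-0.0035,0],0],[[0.0299,-0.0035,0],0],[[0.0299,-0.0035,0],0],[[0.0299,-0.0035,0],0],[[0.0299,-0.0035,0],0],[[0.0148,-0.0016,0.01],0],[[0,0,0.01],0],[[0,0,0.005],0],[[0,0,0],0],[[0,0,0],0],[[0,0,0],0]]}'
python3 - <<'E'
from h import *
from bench import r
to(559.6,-45.9,83)
I=[]
for n in("top","scene"):
    d=r.get_image(n); np.savez(n+"2.npz",**d); 
    f=d["frame"]; I.append(f[200:300,260:390] if n=="top" else f[190:290,260:390])
cv2.imwrite("pics/c2.png",cv2.resize(np.hstack(I),(800,308),interpolation=cv2.INTER_CUBIC)[:,:,::-1])
E
```

```text
clock: 5.12
tcp_pos: [559.8, -46.9, 92.3]
ee_rot: [0.77, 0.638, -0.0, 0.0]
contact_force: [0.0, -0.1, -0.6]
width: 16.9
grasp_force: 29.3
t 5.12 tcp [559.8 -46.9  92.3] yax -10.7 tilt 0.02 F [ 0.  -0.1 -0.6] w 16.9 g 29.3 tool shift [ 1.  -0.4  9.3]
```

View pics/c2.png

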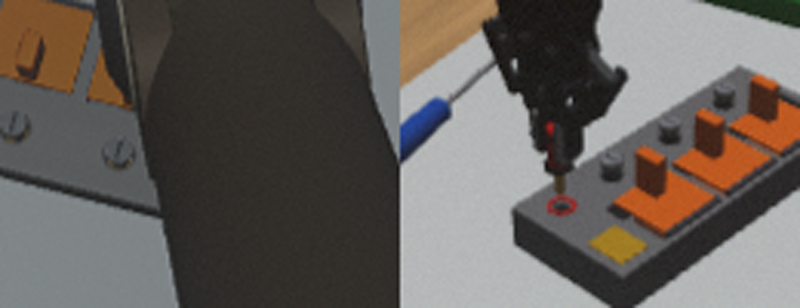

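The pin tip at crop (560,190) stands right above the ring centre at (562,206). I'll go down with a 1 mm correction.

```bash
python3 -m handwheel '{"targets": [[[0.001,0,0.005],0],[[0,0,0.005],0],[[0,0,0.004],0],[[0,0,0.004],0],[[0,0,0.004],0],[[0,0,0.003],0],[[0,0,0],0]]}' ; python3 -c "from h import *;to(559.6,-45.9,53)"
```

```text
clock: 5.8
tcp_pos: [559.6, -44.7, 66.4]
ee_rot: [0.769, 0.639, -0.0, -0.0]
contact_force: [-0.9, -0.1, -0.8]
width: 16.9
grasp_force: 29.3
t 5.8 tcp [559.6 -44.7  66.4] yax -10.5 tilt 0.07 F [-0.9 -0.1 -0.8] w 16.9 g 29.3 tool shift [-1.2  0.3 13.4]
```

Pin end is at about 29 mm (11 mm inside) with no contact force, so it's in the hole. On down until the flange seats.

```bash
python3 -m handwheel '{"targets": [[[0,0,0.003],0],[[0,0,0.003],0],[[0,0,0.003],0],[[0,0,0.002],0],[[0,0,0.001],0],[[0,0,0],0],[[0,0,0],0]]}' ; python3 -c "from h import *;to(559.6,-45.9,53)"
```

```text
clock: 6.38
tcp_pos: [560.1, -44.6, 55.3]
ee_rot: [0.769, 0.639, 0.0, 0.0]
contact_force: [0.4, -0.5, 0.1]
width: 17.1
grasp_force: 29.3
t 6.38 tcp [560.1 -44.6  55.3] yax -10.5 tilt 0.0 F [ 0.4 -0.5  0.1] w 17.1 g 29.3 tool shift [-1.3 -0.2  2.3]
```

```bash
python3 -m handwheel '{"targets": [[[0,0,0.001],0],[[0,0,0.001],0],[[0,0,0.001],0],[[0,0,0],0],[[0,0,0],0]]}' ; python3 -c "from h import *;to(559.6,-45.9,53)"
```

```text
clock: 6.8
tcp_pos: [560.2, -44.7, 53.3]
ee_rot: [0.769, 0.639, 0.0, 0.0]
contact_force: [-2.9, 0.3, 8.9]
width: 17.1
grasp_force: 30.3
t 6.8 tcp [560.2 -44.7  53.3] yax -10.5 tilt 0.04 F [-2.9  0.3  8.9] w 17.1 g 30.3 tool shift [-1.3 -0.4  0.3]
```

The flange is seated (9 N). I'll open, rise, shut the fingers and look.

```bash
python3 -m handwheel '{"targets": [[[0,0,0],0],[[0,0,0],0],[[0,0,0],0],[[0,0,0],0],[[0,0,-0.01],0],[[0,0,-0.02],0],[[0,0,-0.03],0],[[0,0,-0.01],0]]}' 0.05;  python3 -m handwheel '{"targets": [[[0.019,0,0],0],[[0.019,0,0],0],[[0.019,0,0],0],[[0,0,0],0],[[0,0,0],0],[[0,0,0],0]]}' 0
python3 - <<'E'
from h import *
from bench import r
to(570.3,11,58)
I=[]
for n in("top","scene"):
    d=r.get_image(n); np.savez(n+"3.npz",**d); 
    f=d["frame"]; I.append(f[200:300,260:390] if n=="top" else f[190:290,260:390])
cv2.imwrite("pics/c3.png",cv2.resize(np.hstack(I),(800,308),interpolation=cv2.INTER_CUBIC)[:,:,::-1])
E
```

```text
clock: 7.47
tcp_pos: [561.7, -44.4, 126.2]
ee_rot: [0.769, 0.639, 0.002, 0.001]
contact_force: [0.5, 0.3, 0.9]
width: 49.9
grasp_force: 0.0
clock: 7.97
tcp_pos: [570.3, 10.7, 122.4]
ee_rot: [0.769, 0.639, -0.0, 0.0]
contact_force: [0.7, -0.1, 0.1]
width: -0.1
grasp_force: 0.0
t 7.97 tcp [570.3  10.7 122.4] yax -10.6 tilt 0.04 F [ 0.7 -0.1  0.1] w -0.1 g 0.0 tool shift [ 0.3 -0.1 64.4]
```

View pics/c3.png

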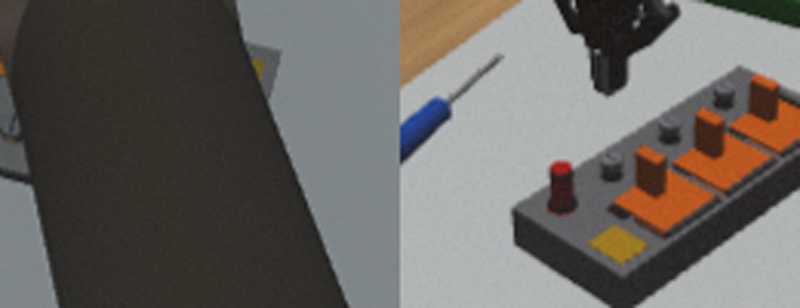

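The plug stands home, with its flange on the block (crop (561,200)). Now bolt c: down to just above it, then in fine steps.

```bash
python3 -m handwheel '{"targets": [[[0,0,0.01],0],[[0,0,0.02],0],[[0,0,0.02],0],[[0,0,0.008],0],[[0,0,0.003],0],[[0,0,0],0]]}'; python3 -m handwheel '{"targets": [[[0,0,0.001],0],[[0,0,0.001],0],[[0,0,0.001],0],[[0,0,0.001],0],[[0,0,0],0]]}';python3 -m handwheel '{"targets": [[[0,0,0.001],0],[[0,0,0.001],0],[[0,0,0],0]]}'
```

```text
clock: 8.57
tcp_pos: [570.0, 11.1, 60.5]
ee_rot: [0.769, 0.639, -0.001, -0.001]
contact_force: [-0.7, -0.7, -0.1]
width: 0.1
grasp_force: 0.0
clock: 8.98
tcp_pos: [570.6, 11.4, 57.6]
ee_rot: [0.769, 0.639, 0.0, 0.0]
contact_force: [1.2, -0.3, -0.0]
width: 0.2
grasp_force: 0.0
clock: 9.23
tcp_pos: [570.6, 11.4, 55.3]
ee_rot: [0.769, 0.639, 0.0, 0.0]
contact_force: [-0.3, 0.2, -0.9]
width: -0.1
grasp_force: 0.1
```

```bash
for i in 1; do python3 -m handwheel '{"targets": [[[0,0,0.001],0],[[0,0,0.001],0],[[0,0,0],0],[[0,0,0],0]]}';done; python3 -m handwheel '{"targets": [[[0,0,0.001],0],[[0,0,0],0],[[0,0,0],0]]}'
```

```text
clock: 9.57
tcp_pos: [570.4, 11.4, 53.2]
ee_rot: [0.769, 0.639, -0.0, -0.0]
contact_force: [0.5, 0.5, 0.0]
width: -0.1
grasp_force: 0.0
clock: 9.82
tcp_pos: [570.3, 11.3, 52.1]
ee_rot: [0.769, 0.639, -0.0, -0.0]
contact_force: [0.4, 0.5, -0.2]
width: -0.3
grasp_force: 0.0
```

```bash
python3 -m handwheel '{"targets": [[[0,0,0.001],0],[[0,0,0],0],[[0,0,0],0]]}'
python3 - <<'E'
from h import *
from bench import r
I=[]
d=r.get_image("scene"); f=d["frame"]; np.savez("scene4.npz",**d)
cv2.imwrite("pics/c4.png",cv2.resize(f[195:275,290:400],(792,576),interpolation=cv2.INTER_CUBIC)[:,:,::-1])
E
```

```text
clock: 10.07
tcp_pos: [570.4, 11.4, 51.2]
ee_rot: [0.769, 0.639, -0.0, -0.0]
contact_force: [-0.3, 0.2, 0.5]
width: -0.0
grasp_force: 0.0
```

View pics/c4.png

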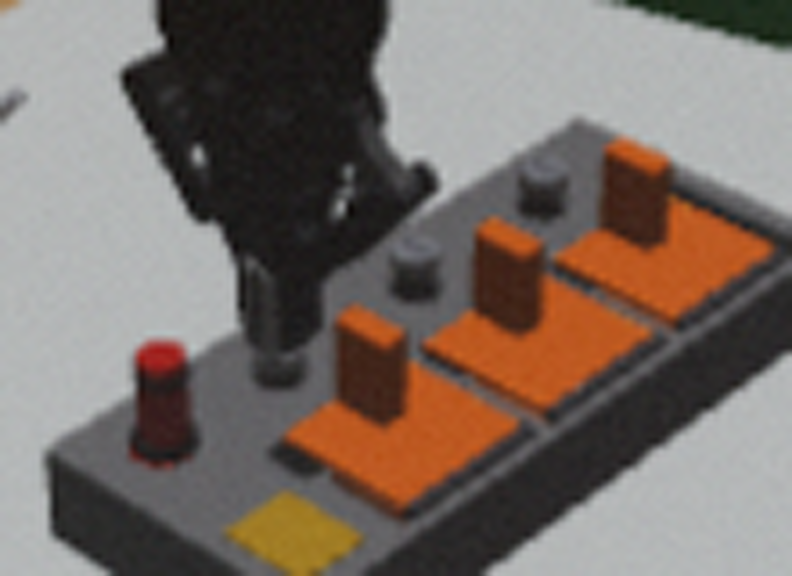

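The shut fingers stand on bolt c (crop (280,350)), and the head may already have sunk. One more millimetre at a time.

```bash
python3 -m handwheel '{"targets": [[[0,0,0.001],0],[[0,0,0],0],[[0,0,0],0]]}'; python3 -m handwheel '{"targets": [[[0,0,0.001],0],[[0,0,0],0],[[0,0,0],0]]}'
```

```text
clock: 10.37
tcp_pos: [570.4, 11.4, 50.2]
ee_rot: [0.769, 0.639, -0.0, -0.0]
contact_force: [0.5, -0.0, -0.8]
width: -0.0
grasp_force: 0.0
clock: 10.62
tcp_pos: [570.5, 11.3, 50.1]
ee_rot: [0.769, 0.639, -0.0, 0.0]
contact_force: [-2.9, -0.2, 8.3]
width: 0.2
grasp_force: 4.3
```

```bash
python3 -m handwheel '{"targets": [[[0,0,-0.01],0],[[0,0,-0.02],0],[[0.035,0,-0.01],0],[[0.035,0,0],0],[[0,0,0],0],[[0,0,0],0]]}'
python3 - <<'E'
from h import *
from bench import r
to(583,79.9,60)
d=r.get_image("scene"); f=d["frame"]; np.savez("scene5.npz",**d)
o=np.load("scene0.npz")["frame"]
g=lambda f:cv2.resize(f[205:265,305:375],(400,340),interpolation=cv2.INTER_CUBIC)
cv2.imwrite("pics/c5.png",np.hstack([g(o),g(f)])[:,:,::-1])
E
```

```text
clock: 11.12
tcp_pos: [583.4, 83.3, 90.1]
ee_rot: [0.768, 0.641, 0.001, -0.0]
contact_force: [-0.6, -1.4, -0.7]
width: 0.0
grasp_force: 0.0
t 11.12 tcp [583.4  83.3  90.1] yax -10.3 tilt 0.11 F [-0.6 -1.4 -0.7] w 0.0 g 0.0 tool shift [-3.5  0.1 30.1]
```

View pics/c5.png

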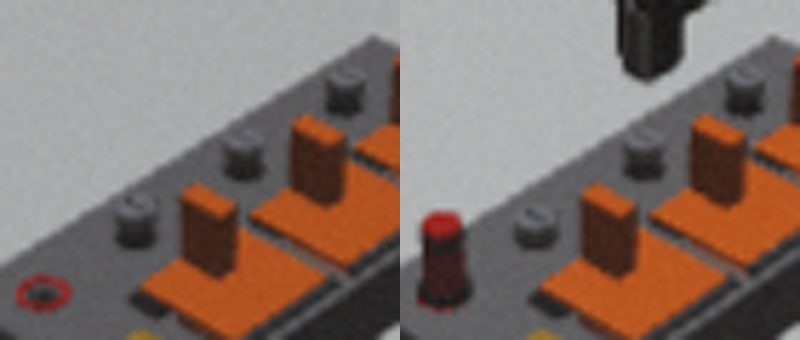

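Bolt c has dropped: its head is at right crop (536,225) with no stem showing, while bolts a and b are unchanged. So cover c is the one to lift. Rise, turn 90 degrees, open.

```bash
python3 -m handwheel '{"targets": [[[-0.02,0.01,-0.02],0],[[-0.03,0.02,-0.015],0],[[-0.026,0.012,0],0],[[0,0,0],0]]}' 0.04; python3 -c "
from h import *;to(612.2,3.8,54);from bench import r;print(r.state()['joint_positions'].round(2))"
```

```text
clock: 11.5
tcp_pos: [612.3, -12.1, 124.9]
ee_rot: [0.772, 0.635, -0.001, 0.003]
contact_force: [-1.0, -1.3, -0.8]
width: 40.1
grasp_force: 0.0
t 11.5 tcp [612.3 -12.1 124.9] yax -11.1 tilt 0.31 F [-1.  -1.3 -0.8] w 40.1 g 0.0 tool shift [16.  -3.3 70.8]
[ 0.24  0.53 -0.41  1.72  0.26  0.95 -0.47]
```

```bash
python3 -m handwheel '{"targets": [[[0.016,-0.003,0],0],[[0,0,0],6.9],[[0,0,0],6.9],[[0,0,0],6.9],[[0,0,0],6.9],[[0,0,0],6.9],[[0,0,0],6.9],[[0,0,0],6.9],[[0,0,0],6.9],[[0,0,0],6.9],[[0,0,0],6.9],[[0,0,0],7],[[0,0,0],7],[[0,0,0],7],[[0,0,0],0],[[0,0,0],0]]}'; python3 -c "
from h import *;to(612.2,3.8,54);from bench import r;print(r.state()['joint_positions'].round(2))"
```

```text
clock: 12.83
tcp_pos: [610.2, 13.1, 124.1]
ee_rot: [0.996, -0.091, -0.0, 0.0]
contact_force: [0.2, -0.3, 0.5]
width: 40.2
grasp_force: 0.0
t 12.83 tcp [610.2  13.1 124.1] yax -100.4 tilt 0.06 F [ 0.2 -0.3  0.5] w 40.2 g 0.0 tool shift [ 3.7  8.7 70.1]
[-0.06  0.49 -0.05  1.74  0.03  0.91 -1.88]
```

```bash
python3 -m handwheel '{"targets": [[[0.0035,0.0087,0.01],0],[[0,0,0.015],0],[[0,0,0],0],[[0,0,0],0]]}'
python3 - <<'E'
from h import *
from bench import r
to(612.2,3.8,54)
d=r.get_image("scene"); f=d["frame"]
cv2.imwrite("pics/c6.png",cv2.resize(f[175:275,290:420],(780,600),interpolation=cv2.INTER_CUBIC)[:,:,::-1])
E
```

```text
clock: 13.17
tcp_pos: [611.6, 3.9, 98.0]
ee_rot: [0.996, -0.091, -0.001, 0.0]
contact_force: [0.5, -0.3, -0.3]
width: 40.1
grasp_force: 0.0
t 13.17 tcp [611.6   3.9  98. ] yax -100.5 tilt 0.15 F [ 0.5 -0.3 -0.3] w 40.1 g 0.0 tool shift [ 0.8 -0.1 44. ]
```

View pics/c6.png

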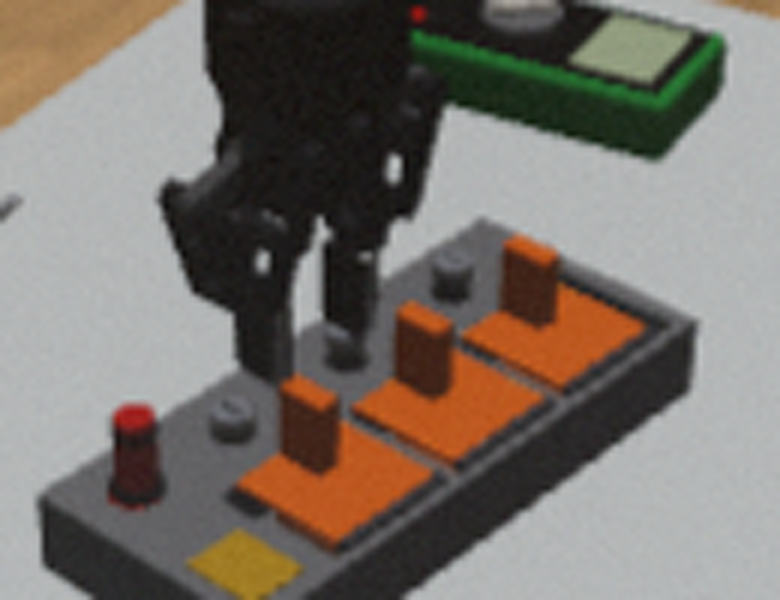

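The open fingers straddle the line of tab c (tab top at crop (308,390), tips at (265,375) and (345,330)), and the plug and bolt c look right. Go down and grip.

```bash
python3 -m handwheel '{"targets": [[[0.0005,0,0.01],0],[[0,0,0.012],0],[[0,0,0.01],0],[[0,0,0.007],0],[[0,0,0.004],0],[[0,0,0],0],[[0,0,0],0]]}'; python3 -m handwheel '{"targets": [[[0,0,0],0],[[0,0,0],0],[[0,0,0],0],[[0,0,0],0],[[0,0,0],0],[[0,0,0],0]]}' 0.0 25; python3 -c "
from h import *;to(612.2,3.8,54)"
```

```text
clock: 13.8
tcp_pos: [612.9, 4.8, 56.0]
ee_rot: [0.996, -0.092, -0.0, 0.0]
contact_force: [0.0, 0.2, 0.6]
width: 40.1
grasp_force: 0.0
clock: 14.3
tcp_pos: [612.9, 2.8, 56.9]
ee_rot: [0.996, -0.093, 0.0, 0.001]
contact_force: [-1.5, -5.2, 3.2]
width: 11.4
grasp_force: 30.6
t 14.3 tcp [612.9   2.8  56.9] yax -100.6 tilt 0.11 F [-1.5 -5.2  3.2] w 11.4 g 30.6 tool shift [-0.9 -0.8  2.9]
```

```bash
python3 -m handwheel '{"targets": [[[0.003,-0.0008,-0.0038],0],[[0.0031,0,-0.0035],0],[[0.0035,0,-0.0031],0],[[0.0037,0,-0.0029],0],[[0.004,0,-0.0026],0],[[0.0042,0,-0.0022],0],[[0,0,0],0]]}'; python3 -c "
from h import *;to(612.2,3.8,54)"
```

```text
clock: 14.88
tcp_pos: [632.2, -0.8, 73.6]
ee_rot: [0.996, -0.093, -0.002, 0.001]
contact_force: [-4.5, -5.8, -1.3]
width: 11.2
grasp_force: 28.7
t 14.88 tcp [632.2  -0.8  73.6] yax -100.6 tilt 0.32 F [-4.5 -5.8 -1.3] w 11.2 g 28.7 tool shift [-20.4  -0.9  19.7]
```

```bash
python3 -m handwheel '{"targets": [[[0.0044,0.001,-0.0018],0],[[0.0044,0.0008,-0.0015],0],[[0.0046,0,-0.001],0],[[0.0047,0,-0.0006],0],[[0.0045,0,-0.0002],0],[[0,0,0],0],[[0,0,0],0],[[0,0,0],0],[[0,0,0],0]]}'
python3 - <<'E'
from h import *
from bench import r
to(612.2,3.8,54)
d=r.get_image("scene"); f=d["frame"]
cv2.imwrite("pics/c7.png",cv2.resize(f[175:275,290:420],(780,600),interpolation=cv2.INTER_CUBIC)[:,:,::-1])
E
```

```text
clock: 15.63
tcp_pos: [654.8, -5.1, 79.2]
ee_rot: [0.996, -0.092, -0.001, 0.001]
contact_force: [-4.8, -3.2, 1.0]
width: 11.6
grasp_force: 28.7
t 15.63 tcp [654.8  -5.1  79.2] yax -100.6 tilt 0.14 F [-4.8 -3.2  1. ] w 11.6 g 28.7 tool shift [-43.5  -0.9  25.3]
```

View pics/c7.png

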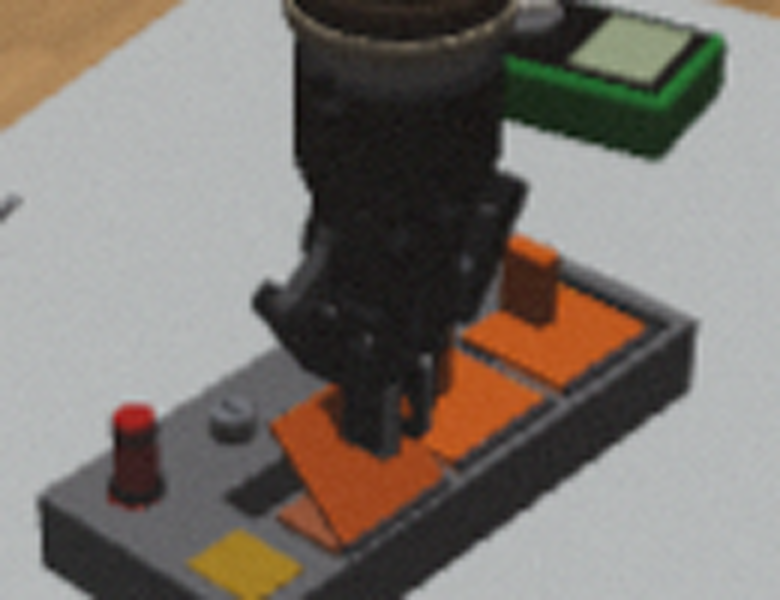

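Cover c is lifted and held between the pads. I'll measure its angle from the plate's edge: front corner at crop (272,427), hinge end at (345,550).

Run:
```python
from h import *
S=dict(np.load("scene0.npz")); c,s=.9834,-.1814
ex=np.array([c,s,0]);ey=np.array([-s,c,0]);O=np.array([611,58.5,0])
for p in((272,427),(345,550)):
    o,q=ray(S,290+p[0]/6,175+p[1]/6); t=(-85-(o-O)@ey)/(q@ey); X=o+q*t-O; print((X@ex).round(1),X[2].round(1),"angle",np.degrees(np.arctan2(X[2]-41,55-X@ex)).round(1))
```

```text
21.0 83.1 angle 51.1
59.6 42.7 angle 159.5
```

About 46 to 51 degrees; I'll add a few degrees of margin.

```bash
python3 -m handwheel '{"targets": [[[0.003,0.0005,-0.0004],0],[[0.003,0,-0.0001],0],[[0.002,0,0],0],[[0,0,0],0],[[0,0,0],0],[[0,0,0],0],[[0,0,0],0],[[0,0,0],0],[[0,0,0],0]]}'
python3 - <<'E'
from h import *
from bench import r
to(612.2,3.8,54)
d=r.get_image("scene"); f=d["frame"]
cv2.imwrite("pics/c8.png",cv2.resize(f[175:275,290:420],(780,600),interpolation=cv2.INTER_CUBIC)[:,:,::-1])
E
```

```text
clock: 16.43
tcp_pos: [662.5, -6.5, 79.4]
ee_rot: [0.996, -0.092, -0.001, 0.0]
contact_force: [-4.3, -1.7, -0.7]
width: 11.4
grasp_force: 28.4
t 16.43 tcp [662.5  -6.5  79.4] yax -100.6 tilt 0.15 F [-4.3 -1.7 -0.7] w 11.4 g 28.4 tool shift [-51.3  -1.   25.5]
```

View pics/c8.png

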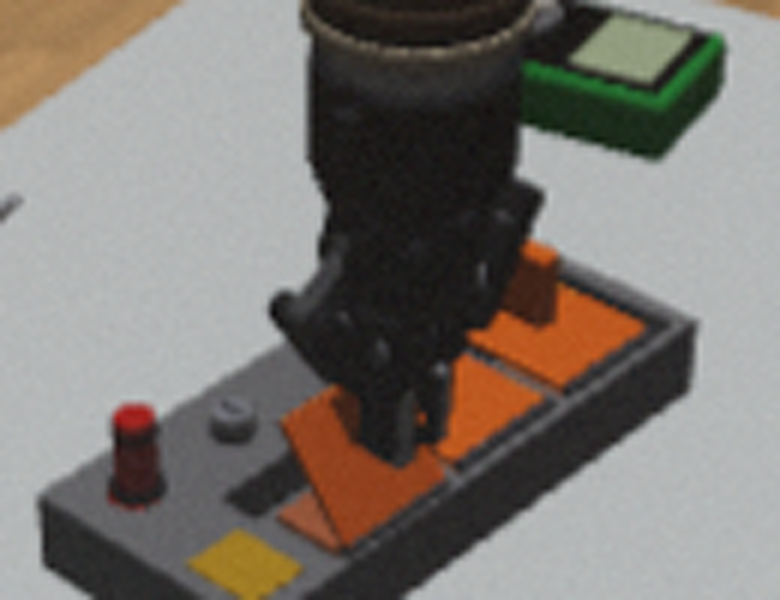

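The cover is now opened further (front corner at crop (283,423)). The plug is home at (135,460), bolt c is down, and covers a and b are shut. The arm is still and the grip is 28 N, so I'm handing in.

```bash
python3 -c "from bench import r;print(r.close_job())"
```

```text
the job is handed in; nothing more can be done
None
```

I handed the job in with the red plug home in the jack, bolt c found loose and tapped down, and cover c held open by the gripper at roughly 50–55° by my estimate; no verdict came back from the judging.

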